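# Poise the hand stamp over the label in the jig

### The arm

A 6-joint arm with a two-finger parallel gripper is mounted at the origin on a cart in front of the work surface, level with it; the furniture and walls round the work are solid. World frame = base frame: x ahead of the robot, y to its left, z up, the work surface at z = 0. Lengths are in m, angles in rad, forces in N, time in s.
With the tool pointing down it reaches from about 0.425 to 0.95 m from the base axis. Payload 14.7 kg.
Tool frame: the origin (TCP) lies midway between the tips of the shut fingers; the grasp point (between the pads) lies 19 mm behind it; z points along the fingers, y is the direction in which the jaws open and shut (so a half turn about z gives the same grasp; the last joint's range is limited). The gripper opens to 85 mm and grips with 20 to 120 N. Pads are 22 mm wide; open, the fingers measure 114 mm over their backs; the gripper's body (76 mm by 85 mm) begins 54 mm behind the grasp point. The pads swing forward as they close: fully open they stand 13 mm farther back than shut.
Start: joints at [1.272, 0.48, 1.596, -0, 1.065, -0.047], TCP at [0.162, 0.63, 0.231] pointing down, gripper open.
Joint ranges: [-2.75, 2.75], [-0.82, 2.05], [0.23, 2.67], [-1.56, 4.7], [0.09, 2.69], [-2.92, 2.92]. Speed limits (rad/s): [1.89, 1.89, 2.39, 3.01, 3.01, 3.01].

### API

Orientations are given as [roll, pitch, yaw] about the fixed x, y, z axes, in that order (R = Rz(yaw) Ry(pitch) Rx(roll)).
In Python, from bench import robot gives the robot as it stands. Calls block until the motion is done:
- robot.move_ptp(position, orientation): joint-space move of the TCP to a pose.
- robot.servo_line(position, rotation=None, feed=0.15, contact_N=None): straight line of the TCP; rotation=None keeps the orientation; feed is the mean speed in m/s. With contact_N (N) it stops when the force on the tool has changed by that much, and returns True; else False.
- robot.movej(angles): joint-space move.
- robot.command_gripper(opening): opening from 0.0 (shut) to 1.0 (fully open); the grip force is fixed at half the most; returns when the fingers have stopped.
- robot.pause(seconds).
- robot.inverse_kinematics(position, orientation): joint angles nearest the present ones, or None.
- robot.observe(): the state.
- robot.capture(name): name is "side" or "top"; returns a dict with "image" (480x640x3 uint8, red, green, blue), "range_z" (480x640 float32, m along the optical axis (not along the pixel's ray), 0 where there is no reading), "K" (3x3 intrinsics, pixels), "rvec" (rotation vector, rad) and "tvec" (3), from world to camera coordinates, as OpenCV has them. Camera axes: x right, y down, z forward; pixel columns grow to the right and rows downward; lengths in m; the calibration is good to about 2 mm. A picture is of the moment at which its call begins.
A pose or a line that the arm cannot do raises robot.PlanningError and nothing moves.
- robot.finish_job(): hands the job in, once; it reports no verdict.
The state is a dict: "clock": time; "joint_positions": joint angles; "joint_velocities": joint speeds; "joint_efforts": joint torques, N m; "eef_pos": TCP position; "tool_rot": TCP orientation; "ft_force": force on the tool from outside, world axes, zero at the start; "torque": the same for the moment, N m; "grip_width": opening from 0.0 (shut) to 1.0 (fully open).
Only numpy, scipy, OpenCV 4.12 (cv2) and the standard library are available. Lean on these libraries where they do the work, as an engineer would, in place of code of your own. Each camera call takes 0.05 s, during which the arm holds its last target. There are 200 camera calls.

### The job

Get ready to stamp the gift labels: on the wooden stamping jig, slide the black size grip all the way to its end stop next to the labels. Then pick up the wooden hand stamp, lift it over the bin and the ribbon reel that stand between without knocking them, and finish still holding the stamp upright, centred and square over the labels in the jig (long side along long side), hovering about 1 cm above the top label. It must never touch the labels or the jig, and the other goods must be left where they are.

Things in the scene. Friction and masses are not known exactly. Their poses are not given: they have to be found in the camera images.
- date_stamp: Wooden hand stamp on the table at the robot's left, 62 mm tall: rectangular foot 26 mm (x) by 34 mm (y), 14 mm high, and a round turned handle up to 26 mm thick, narrower in its middle. 30 to 60 g. Origin: centre of its underside; z up. Along x, foot and handle can be gripped at once. Either way round is right. The reel stands to its right; beyond it the heat sealer, whose raised arm is 194 mm high.
- label_top (a point): Centre of the top face of the label stack fixed in the stamping jig, 22 mm above the table. The stack is 31 mm (x) by 45 mm (y) and 10 mm high; z up, x and y are those of the jig. Low steel guides round it stay 4 mm or more below its top.
- stamp_jig: Wooden stamping jig fixed to the table at the robot's right: a board 90 mm (x) by 190 mm (y), 12 mm thick, labels on its +y half, size slide on its -y half. Origin: centre of its underside; y along the board, from slide to labels. A display shelf 250 mm high, with basket and plant to 415 mm, begins 0.59 m ahead of the robot; a side panel 170 mm high stands 0.43 m to its right.
- size_slide (a joint): Travel of the size slide in m along the jig's +y (towards the labels): 0 at the outer stop, 0.055 at the end stop next to the labels. It starts somewhere in the outer half, needs about 1.5 N and stays where it is left.
- slide_grip (a point): Centre of the top of the black upright grip of the size slide, 50 mm above the table; axes as the jig. The grip is 22 mm (jig x) by 14 mm (jig y); it stands free from 22 mm (top of its carriage) to 50 mm above the table.
- flip_bin: Clear bin of nuts with a shut flat lid, fixed on the table straight ahead of the robot, about 138 mm (x) by 170 mm (y), 114 mm tall; origin at the centre of its underside.
- ribbon_reel: Ribbon reel on a wooden foot 80 by 110 mm, fixed between the stamp and the bin, 125 mm tall with its spool; origin at the centre of its underside.
- oval_box: Bystander: oval gift box 98 mm tall standing on edge behind the bin, 118 mm long and 36 mm thick; origin at the centre of its underside.
- tea_tin: Bystander: round tin, 58 mm wide, 72 mm tall, beyond the jig; origin at the centre of its underside.
- butter_bar: Bystander: film-wrapped bar 57 x 101 x 25 mm, beyond the jig; origin at the centre of its underside.
- spare_labels: Bystander: loose stack of labels 31 x 45 x 10 mm on the table behind the reel, not the one to stamp; origin at the centre of its underside.
- rattan_ball: Bystander: woven ball 58 mm wide with a flat foot, behind the reel; origin at the centre of its underside.

How it is judged:
By the outcome, as a careful person would: the job done as asked, in the order asked, and still so for the second after the job is handed in, while the arm keeps its last pose, push and grip.
It also fails if it takes over 67 s, if anything falls off the work surface, if the arm or the gripper's body presses on something with over 40 N, if the wrist force passes 120 N, or if a joint passes its speed limit or range.

## Working session

There is one attempt and no reset: what is moved stays moved. The work goes in short steps, each a Python script; the robot and the scene stay as the last script left them, time stands still between calls to the robot, and variables do not carry over. Pictures are saved under pics/ and viewed, about 8 in all and at most 12, crops included, and the job is handed in when it is done.

```bash
mkdir -p pics; ls
cat > h.py <<'E'
import numpy as np, cv2
from bench import robot
def cap(n):
    c=robot.capture(n); R,_=cv2.Rodrigues(np.array(c["rvec"],float)); return c,R,np.array(c["tvec"],float).ravel()
def pts(c,R,t):
    "world xyz for every pixel (nan where no range)"
    K=np.array(c["K"]); z=c["range_z"].astype(float); v,u=np.mgrid[:480,:640]
    p=np.dstack([(u-K[0,2])/K[0,0]*z,(v-K[1,2])/K[1,1]*z,z]); w=(p-t)@R
    w[z<=0]=np.nan; return w
def ray(c,R,t,uv,h):
    K=np.array(c["K"]); uv=np.atleast_2d(uv).astype(float)
    d=np.c_[(uv[:,0]-K[0,2])/K[0,0],(uv[:,1]-K[1,2])/K[1,1],np.ones(len(uv))]@R; o=-R.T@t
    return o+d*((h-o[2])/d[:,2])[:,None]
def save(n,im,s=1): cv2.imwrite("pics/"+n,cv2.resize(im[...,::-1],None,fx=s,fy=s,interpolation=cv2.INTER_CUBIC))
E
python3 - <<'E'
from h import *
for n in ("top","side"):
    c,R,t=cap(n); save(n+"0.png",c["image"]); print(n,c["K"][0],-R.T@t,R[2]); np.savez(n+"0.npz",w=pts(c,R,t),**c)
print(robot.observe())
E
```

```text
pics
top [536.07533066   0.         315.27388202] [ 0.11111152 -0.16687566  1.27485729] [ 0.30636625  0.13217969 -0.94269202]
side [487.31427341   0.         328.32832504] [0.29355972 0.91052247 0.75695102] [ 0.18971869 -0.78187085 -0.5938727 ]
{'clock': 0.1, 'joint_positions': array([ 1.27244165e+00,  4.80781541e-01,  1.59685527e+00,  2.78481366e-05,
        1.06511347e+00, -4.66089523e-02]), 'joint_velocities': array([-0.00041925, -0.00214793, -0.00215906,  0.000431  , -0.00255718,
        0.00165723]), 'joint_efforts': array([ 7.62435375e-04, -9.52268028e+01, -4.31032848e+01, -2.05279139e-04,
        5.57439998e-03, -1.91267111e-05]), 'eef_pos': array([0.16176982, 0.62913214, 0.23071196]), 'tool_rot': array([-3.14043741e+00, -7.82571866e-05,  2.88983338e+00]), 'ft_force': array([0.10370494, 0.10368837, 0.31952794]), 'torque': array([ 0.03814254, -0.02147602, -0.02802183]), 'grip_width': 1.0005061280795606}
```

View pics/top0.png

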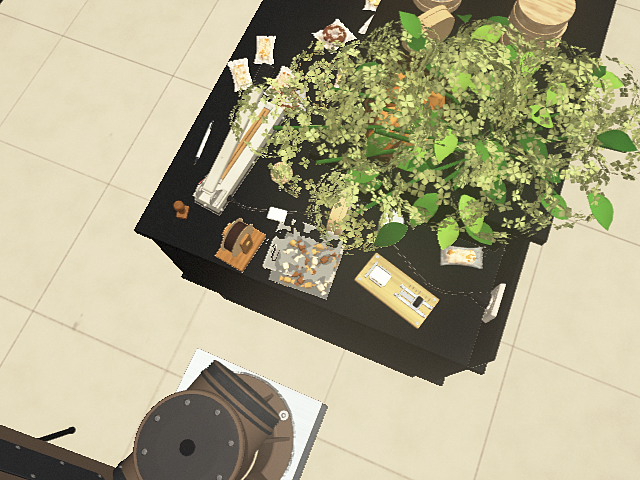

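View pics/side0.png

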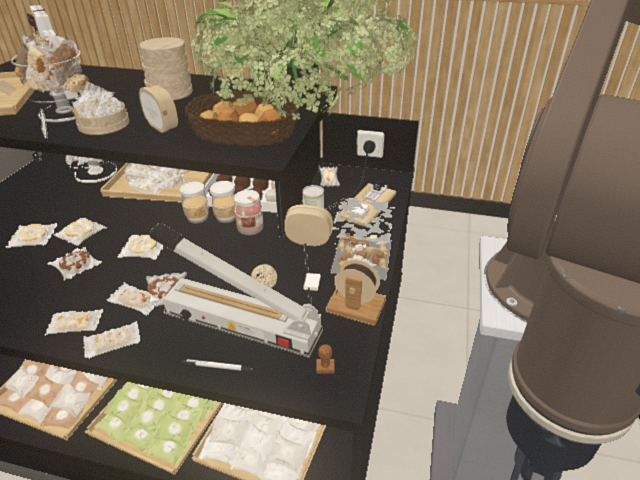

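The top view shows the stamp at about (181,209), the reel at (240,245), the bin at (303,262), and the jig at (397,290) with its labels at (378,273) and black grip at (417,302). The side view shows the stamp at (325,360) beside the sealer. Next I measure the stamp and jig.

```bash
cat > m.py <<'E'
from h import *
d=dict(np.load("top0.npz")); R,_=cv2.Rodrigues(d["rvec"]);t=d["tvec"].ravel(); im=d["image"]; w=d["w"]; hsv=cv2.cvtColor(im,cv2.COLOR_RGB2HSV)
def roi(x0,y0,x1,y1):
    m=np.zeros((480,640),np.uint8); m[y0:y1,x0:x1]=1; return m
def big(m):
    cs,_=cv2.findContours(m.astype(np.uint8),cv2.RETR_EXTERNAL,cv2.CHAIN_APPROX_NONE); return max(cs,key=cv2.contourArea)[:,0]
def rect(c,h,name):
    p=ray(d,R,t,c,h)[:,:2]; r=cv2.minAreaRect((p*1000).astype(np.float32)); print(name,np.round(r[0],1),np.round(r[1],1),round(r[2],1))
# jig board
V=hsv[...,2]; S=hsv[...,1]
m=roi(350,248,445,332)*(V>90); rect(big(m),.012,"jig")
m=roi(362,255,396,292)*(V>170)*(S<60); rect(big(m),.022,"labels")
m=roi(405,290,428,315)*(V<70); rect(big(m),.05,"grip")
m=roi(165,195,197,225)*(V>60)*(S>80); c=big(m); print("stamp px",c.min(0),c.max(0))
P=w[m>0]; print("stamp pts",np.nanmedian(P,0),np.nanmax(P,0)); hi=P[P[:,2]>.055]; print(len(hi),hi.mean(0)); 
# bin/reel extents from depth
for n,b in dict(reel=(212,215,270,275),bin=(262,222,345,302),sealer=(190,85,285,217)).items():
    P=w[roi(*b)>0]; P=P[P[:,2]>.02]; print(n,np.nanpercentile(P,[1,99],axis=0).round(3).tolist())
P=w[m>0]; 
A=im[250:335,350:445]; B=im[190:230,160:205]
A=cv2.resize(A,None,fx=6,fy=6,interpolation=cv2.INTER_CUBIC); B=cv2.resize(B,(220,196),interpolation=cv2.INTER_CUBIC)
o=np.zeros((510,790,3),np.uint8); o[:,:570]=A; o[:196,570:]=B
s=dict(np.load("side0.npz")); o[200:500,570:790]=cv2.resize(s["image"][335:385,307:344],(220,300),interpolation=cv2.INTER_CUBIC)
save("crop.png",o)
Rs,_=cv2.Rodrigues(s["rvec"]);ts=s["tvec"].ravel()
hs=cv2.cvtColor(s["image"],cv2.COLOR_RGB2HSV); m2=roi(312,340,338,378)*(hs[...,1]>80)*(hs[...,2]>60); c=big(m2); print("side stamp",c.min(0),c.max(0))
P=s["w"][m2>0]; print(np.nanpercentile(P,[2,50,98],axis=0).round(4))
for lo,hi in((0.0,.014),(.05,.07)):
    q=P[(P[:,2]>lo)&(P[:,2]<hi)]; print(lo,len(q),q.mean(0).round(4),q.min(0).round(4),q.max(0).round(4))
E
python3 m.py
```

```text
jig [ 457.2 -226.4] [190.7  91.8] 73.5
labels [ 471.5 -175. ] [51.9 48.2] 73.1
grip [ 438.6 -280.3] [10.8 24.5] 73.8
stamp px [173 200] [189 218]
stamp pts [0.43671805 0.3362537  0.02232767] [0.4671141  0.37936369 0.06702917]
68 [0.43914176 0.33925792 0.06021606]
reel [[0.367, 0.063, 0.02], [0.456, 0.193, 0.119]]
bin [[0.366, -0.099, 0.02], [0.529, 0.076, 0.514]]
sealer [[0.428, 0.031, 0.021], [0.795, 0.309, 0.526]]
side stamp [316 344] [334 373]
[[ 0.421   0.3104 -0.001 ]
 [ 0.4364  0.3503  0.018 ]
 [ 0.4595  0.3588  0.0615]]
0.0 162 [0.4371 0.3478 0.0094] [0.4187 0.2966 0.    ] [0.4633 0.3604 0.014 ]
0.05 135 [0.4369 0.3471 0.0576] [0.4258 0.3323 0.0504] [0.449  0.3573 0.0635]
```

View pics/crop.png

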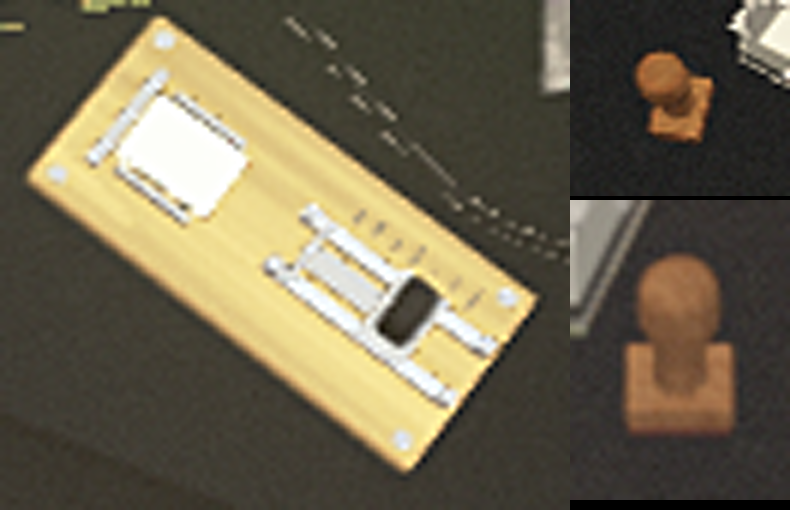

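The crop shows the jig with its labels, with the grip at the outer half of its rails. The stamp's foot corners are visible in both views: in the top view near (189,206), (186,219) and (176,217), and in the side view with the top face spanning (316–334, 359–370). I still need the foot yaw, a cleaner label outline and the clearances.

```bash
cat >> m.py <<'E'
print("-----")
print("side foot",ray(s,Rs,ts,[(316,359),(334.3,359),(334.3,369.8),(316,369.8)],.014).round(4).tolist())
print("top foot",ray(d,R,t,[(189,205.9),(186.2,218.6),(176.4,216.9)],.014).round(4).tolist())
for zz in ((.008,.020),):
  for nm,W,M in(("top",w,m),("side",s["w"],m2)):
    P=W[M>0]; q=P[(P[:,2]>zz[0])&(P[:,2]<zz[1])]; r=cv2.minAreaRect((q[:,:2]*1000).astype(np.float32)); print(nm,r,len(q))
Vl=roi(362,255,396,292)*(V>225)*(S<25); rect(big(Vl),.022,"labels2"); Vl=cv2.morphologyEx(Vl.astype(np.uint8),cv2.MORPH_OPEN,np.ones((5,5),np.uint8)); rect(big(Vl),.022,"labels3")
q=w[Vl>0]; print("label z",np.nanmedian(q,0))
for nm,W in(("top",w),("side",s["w"])):
  A=W.reshape(-1,3); A=A[(A[:,1]>-.35)&(A[:,1]<.5)&(A[:,0]>.36)]
  for z0 in np.arange(.1,.6,.05):
    for y0 in np.arange(-.35,.45,.1):
      q=A[(A[:,2]>z0)&(A[:,2]<z0+.05)&(A[:,1]>y0)&(A[:,1]<y0+.1)]
      if len(q)>5: print(nm,"z%.2f y%.2f"%(z0,y0),"xmin %.3f"%np.percentile(q[:,0],2),len(q),end="; ")
  print()
E
python3 m.py | sed '1,/-----/d'
```

```text
side foot [[0.4572, 0.3373, 0.014], [0.4236, 0.3292, 0.014], [0.418, 0.3533, 0.014], [0.4509, 0.3612, 0.014]]
top foot [[0.4594, 0.3316, 0.014], [0.4259, 0.3224, 0.014], [0.4206, 0.3473, 0.014]]
top ((439.23968505859375, 340.6742858886719), (33.53720474243164, 26.911245346069336), 15.656757354736328) 81
side ((437.03424072265625, 344.8224792480469), (32.111549377441406, 27.951120376586914), 13.04774284362793) 175
labels2 [ 471.1 -175.6] [50.5 44.6] 73.0
labels3 [ 472.2 -179.1] [42.9 30.2] 75.5
label z [ 0.47198846 -0.17923828  0.02215858]
top z0.10 y-0.35 xmin 0.642 96; top z0.10 y-0.25 xmin 0.642 90; top z0.10 y-0.15 xmin 0.380 410; top z0.10 y-0.05 xmin 0.370 915; top z0.10 y0.05 xmin 0.366 399; top z0.10 y0.15 xmin 0.387 358; top z0.10 y0.25 xmin 0.542 596; top z0.15 y0.15 xmin 0.673 169; top z0.15 y0.25 xmin 0.662 283; top z0.20 y-0.35 xmin 0.600 260; top z0.20 y-0.25 xmin 0.600 623; top z0.20 y-0.15 xmin 0.600 292; top z0.20 y-0.05 xmin 0.600 785; top z0.20 y0.05 xmin 0.601 126; top z0.20 y0.15 xmin 0.772 90; top z0.20 y0.25 xmin 0.771 59; top z0.25 y-0.35 xmin 0.602 518; top z0
[... 2123 characters left out ...]
-0.05 xmin 0.706 677; side z0.35 y0.05 xmin 0.622 25; side z0.40 y-0.35 xmin 0.484 394; side z0.40 y-0.25 xmin 0.405 258; side z0.40 y-0.15 xmin 0.382 1882; side z0.40 y-0.05 xmin 0.399 1320; side z0.40 y0.05 xmin 0.471 895; side z0.40 y0.15 xmin 0.494 285; side z0.45 y-0.35 xmin 0.463 356; side z0.45 y-0.25 xmin 0.390 880; side z0.45 y-0.15 xmin 0.366 2300; side z0.45 y-0.05 xmin 0.388 2032; side z0.45 y0.05 xmin 0.437 1433; side z0.45 y0.15 xmin 0.494 641; side z0.50 y-0.35 xmin 0.455 141; side z0.50 y-0.25 xmin 0.411 388; side z0.50 y-0.15 xmin 0.381 1877; side z0.50 y-0.05 xmin 0.411 1532; side z0.50 y0.05 xmin 0.464 463; side z0.55 y-0.15 xmin 0.462 44; side z0.55 y-0.05 xmin 0.481 390;
```

```bash
cat >> h.py <<'E'
def yaw_pick(p,deg):
    "of deg and deg+180 (mod 360), orientation with the smallest |j6|"
    best=None
    for a in (deg,deg+180):
        a=np.deg2rad((a+180)%360-180); q=robot.inverse_kinematics(list(p),[np.pi,0,a])
        if q is not None and (best is None or abs(q[5])<abs(best[1][5])): best=([np.pi,0,a],q)
    return best
JY=73.5; jy=np.array([np.cos(np.deg2rad(JY)),np.sin(np.deg2rad(JY))]); jx=np.array([jy[1],-jy[0]])
def st(): 
    o=robot.observe(); print("t %.2f"%o["clock"],"p",o["eef_pos"].round(4),"rot",o["tool_rot"].round(3),"F",o["ft_force"].round(1),"g %.3f"%o["grip_width"],"j",np.round(o["joint_positions"],2))
E
python3 - <<'E'
from h import *
w=np.load("top0.npz")["w"].reshape(-1,3); w2=np.load("side0.npz")["w"].reshape(-1,3)
for W in(w,w2):
    d=W[:,:2]-[.4386,.3425]; a=np.deg2rad(14.5); sy=d@[np.cos(a),np.sin(a)]; sx=d@[np.sin(a),-np.cos(a)]
    k=(abs(sy)<.03)&(abs(sx)<.08)&(abs(sx)>.022)&(W[:,2]>.008); print(k.sum(), np.c_[sx,sy,W[:,2]][k].round(3)[:12].tolist())
g=np.array([.4386,-.2803]); s0=g-.042*jy
ori,q=yaw_pick((*s0,.12),JY); print(ori,q)
print(yaw_pick((.439,.343,.1),14.5),yaw_pick((.471,-.176,.1),JY))
a0=np.arctan2(s0[1],s0[0]); B=(.47*np.cos(a0),.47*np.sin(a0),.2)
robot.move_ptp([.135,.45,.22],[np.pi,0,robot.observe()["tool_rot"][2]]); st()
robot.command_gripper(0.0)
robot.move_ptp(list(B),ori); st()
robot.servo_line([*s0,.12]); robot.servo_line([*s0,.033],feed=.08,contact_N=8); st()
c,R,t=cap("top"); save("push0.png",c["image"][235:340,340:450],5)
E
```

```text
123 [[0.045, 0.028, 0.064], [0.046, 0.03, 0.059], [0.039, 0.03, 0.05], [0.042, 0.029, 0.053], [0.043, 0.03, 0.046], [0.046, 0.03, 0.047], [0.049, 0.03, 0.047], [0.059, 0.03, 0.05], [0.043, 0.029, 0.042], [0.046, 0.028, 0.044], [0.05, 0.026, 0.049], [0.051, 0.028, 0.045]]
331 [[0.08, 0.024, 0.081], [0.078, 0.024, 0.081], [0.079, 0.022, 0.079], [0.079, 0.02, 0.079], [0.08, 0.028, 0.076], [0.078, 0.026, 0.078], [0.079, 0.022, 0.077], [0.08, 0.02, 0.076], [0.079, 0.018, 0.077], [0.079, 0.016, 0.076], [0.078, 0.029, 0.075], [0.078, 0.027, 0.075]]
[3.141592653589793, 0, np.float64(1.2828170002158321)] [-7.01157118e-01  4.66148774e-01  1.96754108e+00 -4.44089210e-16
  7.07902798e-01 -4.13177791e-01]
([3.141592653589793, 0, np.float64(-2.8885199120506155)], array([ 0.60883239,  0.52187397,  1.92795562,  0.        ,  0.69176306,
       -1.21503668])) ([3.141592653589793, 0, np.float64(1.2828170002158321)], array([-4.17904768e-01,  4.64791942e-01,  2.05054838e+00, -4.44089210e-16,
        6.26252330e-01, -1.29925441e-01]))
t 0.86 p [0.1352 0.4506 0.2204] rot [3.14 0.   2.89] F [ 0.7  0.1 -0.2] g 1.004 j [ 1.21  0.24  2.01  0.    0.89 -0.1 ]
t 4.34 p [ 0.3761 -0.2818  0.2   ] rot [ 3.142 -0.     1.284] F [ 0.6  0.5 -0.1] g 0.002 j [-0.71  0.27  2.03  0.    0.84 -0.42]
t 6.42 p [ 0.4269 -0.3208  0.0334] rot [3.141 0.    1.283] F [-0.7  1.  -0.3] g -0.002 j [-0.7   0.61  2.02  0.    0.52 -0.41]
```

Run:
```python
from h import *
w=np.load("top0.npz")["w"].reshape(-1,3); w2=np.load("side0.npz")["w"].reshape(-1,3)
for W in(w,w2):
    d=W[:,:2]-[.4386,.3425]; a=np.deg2rad(14.5); sy=d@[np.cos(a),np.sin(a)]; sx=d@[np.sin(a),-np.cos(a)]
    k=(abs(sy)<.055)&(abs(sx)<.055)&(abs(sx)+abs(sy)>.04)&(W[:,2]>.02); A=np.c_[sx,sy,W[:,2]][k]; A=A[np.argsort(-A[:,2])]; print(k.sum(),A[:6].round(3).tolist())
s0=np.array([.4269,-.3208]); e=s0+.11*jy
r=robot.servo_line([*e,.033],feed=.03,contact_N=10); st(); print(r, (robot.observe()["eef_pos"][:2]-s0)@jy)
robot.pause(.2); st()
p=robot.observe()["eef_pos"]
robot.servo_line([*(p[:2]-.03*jy),.033],feed=.1); robot.servo_line([*(p[:2]-.03*jy),.12]); st()
A=p[:2]-.03*jy; a0=np.arctan2(A[1],A[0]); robot.move_ptp([.45*np.cos(-1.2),.45*np.sin(-1.2),.2],robot.observe()["tool_rot"].tolist()); st()
c,R,t=cap("top"); save("push1.png",c["image"][235:340,340:450],5); np.savez("top1.npz",**c)
```

```text
132 [[0.052, 0.044, 0.088], [0.049, 0.045, 0.087], [0.053, 0.046, 0.086], [0.046, 0.043, 0.085], [0.049, 0.04, 0.085], [0.047, 0.04, 0.085]]
459 [[0.046, 0.045, 0.084], [0.047, 0.044, 0.084], [0.044, 0.044, 0.084], [0.047, 0.049, 0.083], [0.042, 0.042, 0.083], [0.05, 0.047, 0.083]]
t 8.53 p [ 0.4444 -0.2613  0.033 ] rot [3.141e+00 1.000e-03 1.284e+00] F [ -7.3 -11.6   3.4] g 0.001 j [-0.59  0.59  2.06 -0.    0.49 -0.3 ]
True 0.06202482937933182
t 8.72 p [ 0.4444 -0.2614  0.033 ] rot [3.141e+00 1.000e-03 1.283e+00] F [-6.  -9.9  4.4] g -0.001 j [-0.59  0.59  2.06 -0.    0.49 -0.3 ]
t 9.92 p [ 0.4357 -0.2897  0.1195] rot [-3.14  -0.     1.283] F [-0.4 -1.2 -0.1] g 0.003 j [-0.64  0.46  1.99 -0.    0.7  -0.36]
t 11.11 p [ 0.1637 -0.4192  0.1995] rot [-3.140e+00 -1.000e-03  1.283e+00] F [-0.3 -0.1 -1. ] g 0.001 j [-1.27  0.24  2.07 -0.    0.83 -0.98]
```

View pics/push1.png

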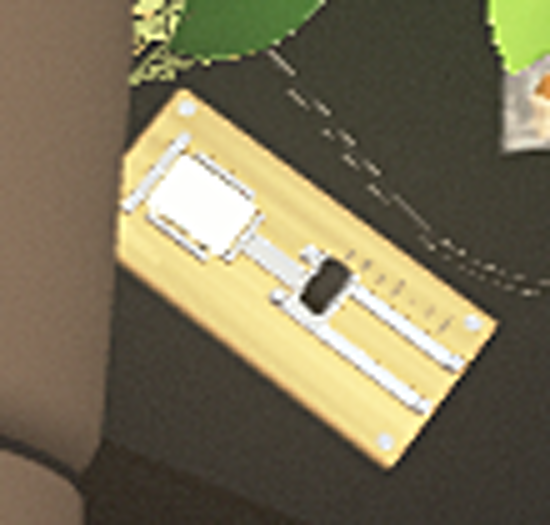

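The grip now sits at the inner end of its rails, at about (405,292) in the full image. It stopped there at about 11 N. Next I check camera bias against this known contact, check the sealer clearance, and move over to the stamp.

Run:
```python
from h import *
d=dict(np.load("top1.npz")); R,_=cv2.Rodrigues(d["rvec"]);t=d["tvec"].ravel(); hsv=cv2.cvtColor(d["image"],cv2.COLOR_RGB2HSV)
m=np.zeros((480,640),np.uint8); m[282:302,397:412]=(hsv[282:302,397:412,2]<75)
c=max(cv2.findContours(m,0,1)[0],key=cv2.contourArea)[:,0]; r=cv2.minAreaRect((ray(d,R,t,c,.05)[:,:2]*1000).astype(np.float32)); print("grip cam",r,"contact",np.array([.4444,-.2613])+.018*jy)
for n,c0 in(("top",(.440,.3395)),("side",(.4374,.3452))):
    W=np.load(n+"0.npz")["w"].reshape(-1,3); q=W[:,:2]-c0; a=np.deg2rad(14.5); sy=q@[np.cos(a),np.sin(a)]; sx=q@[np.sin(a),-np.cos(a)]
    k=(abs(sx)<.048)&(abs(sy)<.05)&(W[:,2]>.07); A=np.c_[sx,sy,W[:,2]][k]; print(n,len(A)); 
    if len(A): print("min sy",A[np.argsort(A[:,1])][:4].round(3).tolist(),"min sx",A[np.argsort(A[:,0])][:4].round(3).tolist())
robot.command_gripper(.55)
S=np.array([.4386,.3425]); ori=[np.pi,0,np.deg2rad(14.5-180)]
robot.move_ptp([.367,.286,.2],ori); st()
robot.servo_line([*S,.10]); st()
for n in("top","side"):
    c,R,t=cap(n); np.savez(n+"2.npz",**c); save(n+"2.png",c["image"][320:395,280:380] if n=="side" else c["image"][160:235,140:240],6)
```

```text
grip cam ((448.9447021484375, -244.5878143310547), (10.942303657531738, 24.673259735107422), 74.15188598632812) contact [ 0.44951228 -0.24404124]
top 24
min sy [[0.042, 0.03, 0.081], [0.044, 0.03, 0.075], [0.041, 0.031, 0.073], [0.041, 0.033, 0.08]] min sx [[0.04, 0.037, 0.077], [0.041, 0.031, 0.073], [0.041, 0.038, 0.081], [0.041, 0.033, 0.08]]
side 48
min sy [[0.044, 0.029, 0.073], [0.043, 0.031, 0.077], [0.043, 0.031, 0.074], [0.042, 0.031, 0.073]] min sx [[0.04, 0.042, 0.072], [0.041, 0.046, 0.071], [0.042, 0.042, 0.073], [0.042, 0.033, 0.073]]
t 14.28 p [0.3674 0.2855 0.2   ] rot [-3.142 -0.    -2.89 ] F [-0.1  0.5 -0.5] g 0.549 j [ 0.6   0.26  2.04 -0.    0.84 -1.23]
t 15.33 p [0.4384 0.3423 0.1004] rot [ 3.142  0.    -2.889] F [ 0.5 -0.3  0.3] g 0.549 j [ 0.61  0.52  1.93 -0.    0.69 -1.22]
```

View pics/side2.png

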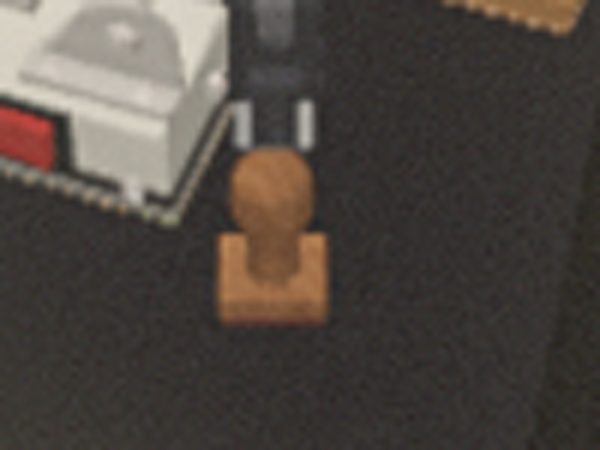

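The side view shows the fingers centred on the stamp across the image (finger centre column 274, foot centre 273). The sealer's near corner is close on the left. I offset about 3 mm away from it and descend guarded, to TCP z of 10 mm so the pads take both foot and handle.

Run:
```python
from h import *
a=np.deg2rad(14.5); sy=np.array([np.cos(a),np.sin(a)]); sx=np.array([np.sin(a),-np.cos(a)])
S=np.array([.4386,.3425])-.003*sx-.003*sy; ori=[np.pi,0,a-np.pi]
robot.command_gripper(.65)
robot.servo_line([*S,.09],ori); 
hit=robot.servo_line([*S,.010],feed=.06,contact_N=6); print("hit",hit); st()
if not hit:
    robot.command_gripper(0.0); robot.pause(.2); st()
    robot.servo_line([*S,.03],feed=.06); st()
for n in("top","side"):
    c,R,t=cap(n); np.savez(n+"3.npz",**c); save(n+"3.png",c["image"][320:395,280:380] if n=="side" else c["image"][160:235,140:240],6)
```

```text
hit False
t 17.42 p [0.4352 0.3448 0.0103] rot [ 3.141e+00  1.000e-03 -2.889e+00] F [-0.5  0.4  0.1] g 0.650 j [ 0.62  0.66  1.97 -0.    0.5  -1.21]
t 18.01 p [0.435  0.3447 0.0105] rot [ 3.141  0.    -2.889] F [-1.8 -1.   7.8] g 0.281 j [ 0.62  0.66  1.97 -0.    0.5  -1.21]
t 18.49 p [0.4352 0.3448 0.0305] rot [ 3.141e+00  1.000e-03 -2.889e+00] F [ 0.1 -0.5  0.1] g 0.281 j [ 0.62  0.63  1.97 -0.    0.54 -1.21]
```

View pics/side3.png

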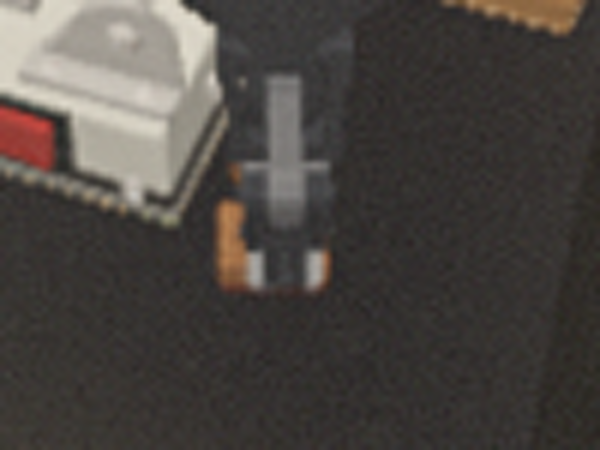

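The stamp is gripped and off the table, with the foot offset by about +3–4 mm along stamp y relative to the fingers (columns 218–328 against finger centre 285). Next: lift, carry over the reel and bin, and stop high over the labels.

Run:
```python
from h import *
p=robot.observe()["eef_pos"]; L=np.array([.4720,-.1785])
o=lambda d:[np.pi,0,np.deg2rad((d+180)%360-180)]
robot.servo_line([p[0],p[1],.18],feed=.15); st()
robot.servo_line([.437,.20,.185],o(160),feed=.15)
robot.servo_line([.440,0.0,.185],o(115),feed=.15); st()
T=L+.0035*jy   # stamp +sy ends up along -jy or +jy: refined below
robot.servo_line([*L,.185],o(JY),feed=.15); st()
robot.servo_line([*L,.09],feed=.1); robot.pause(.3); st()
for n in("top","side"):
    c,R,t=cap(n); np.savez(n+"4.npz",**c); im=c["image"]; save(n+"4.png",im[150:270,300:430] if n=="side" else im[220:330,340:450],5)
```

```text
t 19.74 p [0.4344 0.3443 0.1792] rot [-3.141e+00 -1.000e-03 -2.889e+00] F [-0.5 -0.1 -0.6] g 0.281 j [ 0.62  0.41  1.87 -0.    0.86 -1.21]
t 22.34 p [0.44   0.0005 0.185 ] rot [-3.142 -0.     2.008] F [-0.5 -0.4 -0.3] g 0.273 j [-0.07  0.25  2.11  0.    0.78 -0.51]
t 23.70 p [ 0.4718 -0.1779  0.185 ] rot [-3.141 -0.     1.284] F [-0.1  0.2 -0.8] g 0.275 j [-0.42  0.34  1.98  0.    0.83 -0.13]
t 25.10 p [ 0.4722 -0.1786  0.0903] rot [3.141 0.    1.283] F [-1.1  0.6 -0.3] g 0.280 j [-0.42  0.48  2.05  0.    0.61 -0.13]
```

View pics/side4.png

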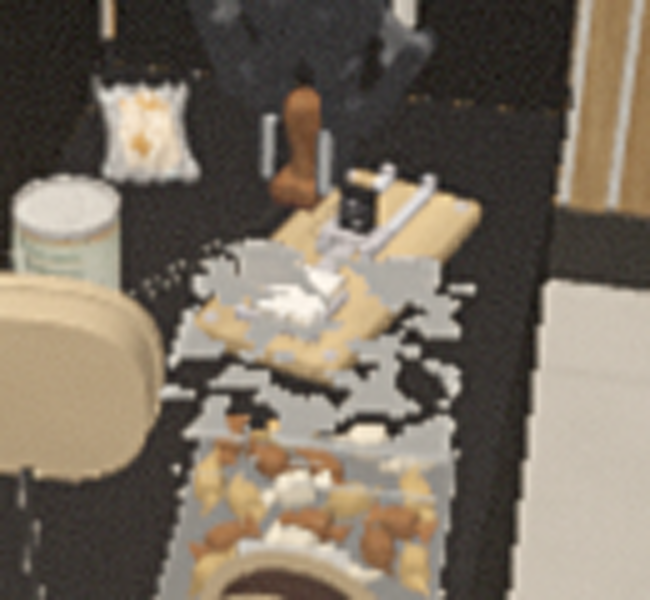

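View pics/top4.png

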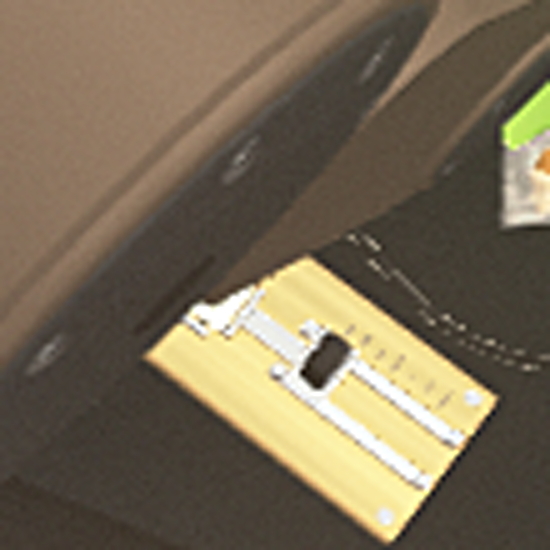

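```bash
cat > f.py <<'E'
import sys
from h import *
f,tx,ty,tz=sys.argv[1],*map(float,sys.argv[2:5])
d=dict(np.load(f)); R,_=cv2.Rodrigues(d["rvec"]);t=d["tvec"].ravel(); w=pts(d,R,t); h=cv2.cvtColor(d["image"],cv2.COLOR_RGB2HSV)
q=w[...,:2]-[tx,ty]; u=q@jx; v=q@jy; z=w[...,2]-tz
k=(abs(u)<.035)&(abs(v)<.05)&(z>-.03)&(z<.07)&(h[...,0]<18)&(h[...,1]>90)
print(k.sum())
for z0 in np.arange(-.025,.065,.006):
    m=k&(z>=z0)&(z<z0+.006)
    if m.sum()>1: print("z%+.3f n%d u %.1f..%.1f v %.1f..%.1f vmed %.1f"%(z0,m.sum(),u[m].min()*1e3,u[m].max()*1e3,v[m].min()*1e3,v[m].max()*1e3,np.median(v[m])*1e3))
r,c=np.where(k); print(r.min(),r.max(),c.min(),c.max())
e=d["image"][r.min()-6:r.max()+8,c.min()-10:c.max()+12]; save(sys.argv[5],e,14)
E
python3 f.py side4.npz .4722 -.1786 .0903 side4z.png
```

```text
165
z-0.013 n14 u -14.8..8.0 v 4.1..16.0 vmed 12.0
z-0.007 n16 u -13.9..10.4 v -2.9..14.9 vmed 13.0
z-0.001 n33 u -14.2..11.5 v -3.5..17.3 vmed 9.9
z+0.005 n11 u -7.5..9.7 v -7.5..18.4 vmed 3.9
z+0.011 n12 u -8.7..1.1 v -2.8..7.0 vmed 3.9
z+0.017 n9 u -5.1..11.3 v -3.9..6.6 vmed 4.6
z+0.023 n7 u -7.9..5.5 v 1.9..7.2 vmed 6.2
z+0.029 n10 u -9.3..7.7 v 4.0..11.7 vmed 8.2
z+0.035 n19 u -11.0..7.9 v 3.3..11.6 vmed 8.1
z+0.041 n21 u -9.8..11.6 v -7.9..11.5 vmed 5.1
z+0.047 n13 u -7.5..5.4 v -4.0..8.6 vmed 0.7
168 192 354 364
```

View pics/side4z.png

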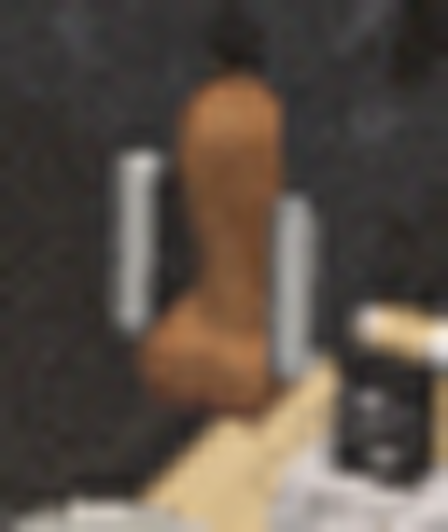

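The side view shows the stamp upright between the fingers: handle top at about (360,170), foot bottom at about (358,191). The depth slices agree. The stamp centre sits about 3.7 mm from the TCP along −jig y. Next I refine the label centre with line profiles in the unobstructed top image.

```bash
python3 - <<'E'
from h import *
for f in("top0.npz","top1.npz"):
    d=dict(np.load(f)); R,_=cv2.Rodrigues(d["rvec"]); im=d["image"].astype(np.float32); C=np.array([.4720,-.1785]); s=np.arange(-36,36.1,1.5)/1e3
    def prof(dr,cr,n,offs):
        a=[]
        for o in np.array(offs)/1e3:
            p=C+s[:,None]*dr+o*cr; uv=cv2.projectPoints(np.c_[p,np.full(len(p),.022)],d["rvec"],d["tvec"],d["K"],None)[0][:,0].astype(np.float32)
            a.append(cv2.remap(im[...,2],uv[:,0:1],uv[:,1:2],cv2.INTER_LINEAR)[:,0])  # blue: label white vs wood/steel edge
        a=np.mean(a,0); print(f,n,a.astype(int).tolist())
    prof(jy,jx,"v",[-9,-5,0,5,9]); prof(jx,jy,"u",[-14,-8,0,8,14])
E
python3 - <<'E'
from h import *
L=np.load("side4.npz")
d=dict(L);R,_=cv2.Rodrigues(d["rvec"]);t=d["tvec"].ravel();w=pts(d,R,t);h=cv2.cvtColor(d["image"],cv2.COLOR_RGB2HSV)
q=w[...,:2]-[.4722,-.1786];k=(abs(q@jx)<.03)&(abs(q@jy)<.04)&(w[...,2]>.06)&(w[...,2]<.16)&(h[...,0]<18)&(h[...,1]>90)
z=w[...,2][k]; print("z pct",np.percentile(z,[0,2,5,95,98,100]).round(4))
E
```

```text
top0.npz v [142, 142, 143, 143, 142, 141, 139, 133, 148, 210, 251, 253, 251, 250, 249, 249, 249, 249, 249, 249, 249, 249, 249, 249, 249, 249, 249, 249, 249, 249, 249, 249, 249, 249, 249, 250, 252, 251, 221, 181, 193, 218, 220, 187, 149, 135, 136, 138, 139]
top0.npz u [142, 145, 145, 144, 142, 142, 143, 140, 129, 138, 187, 208, 167, 154, 205, 245, 254, 251, 250, 249, 249, 248, 248, 249, 249, 248, 249, 249, 249, 249, 249, 251, 253, 250, 212, 162, 188, 211, 172, 135, 128, 127, 128, 131, 134, 136, 136, 133, 131]
top1.npz v [194, 186, 185, 186, 176, 188, 221, 207, 178, 216, 252, 254, 253, 252, 252, 252, 252, 252, 252, 251, 251, 251, 251, 251, 252, 252, 252, 251, 252, 252, 252, 252, 252, 251, 251, 253, 254, 252, 227, 190, 203, 227, 228, 196, 157, 142, 142, 145, 146]
top1.npz u [149, 151, 153, 151, 149, 149, 150, 147, 136, 144, 195, 219, 176, 162, 213, 247, 254, 253, 252, 252, 251, 251, 251, 251, 251, 251, 251, 251, 251, 251, 252, 253, 254, 251, 218, 170, 197, 221, 180, 141, 134, 135, 136, 138, 141, 144, 143, 141, 139]
z pct [0.0799 0.0814 0.0823 0.1384 0.1397 0.143 ]
```

```bash
python3 - <<'E'
from h import *
T=np.array([.4719,-.1788])+.0037*jy; o=[np.pi,0,np.deg2rad(JY)]
robot.servo_line([*T,.09],o,feed=.05); st()
print(robot.servo_line([*T,.0425],feed=.04,contact_N=5)); robot.pause(.4); st()
p=robot.observe()["eef_pos"]; print("err",p-[*T,.0425])
for n in("top","side"):
    c,R,t=cap(n); np.savez(n+"5.npz",**c)
E
python3 f.py side5.npz .4730 -.1753 .0425 side5z.png
```

```text
t 25.45 p [ 0.473 -0.175  0.09 ] rot [-3.142 -0.     1.283] F [-0.3  0.8 -0.4] g 0.276 j [-0.41  0.48  2.05  0.    0.6  -0.13]
False
t 27.19 p [ 0.473  -0.1753  0.0426] rot [3.141 0.    1.283] F [ 0.4 -0.3  0.3] g 0.277 j [-0.41  0.57  2.08  0.    0.5  -0.13]
err [ 3.41741090e-05 -2.03247110e-05  5.37965337e-05]
98
z-0.001 n3 u -11.8..-7.3 v 1.0..9.9 vmed 4.6
z+0.005 n4 u -8.2..4.1 v -1.6..5.7 vmed 2.9
z+0.011 n10 u -7.6..4.1 v 0.9..6.3 vmed 3.3
z+0.017 n10 u -6.9..10.8 v -3.7..7.6 vmed 4.8
z+0.023 n8 u -9.0..7.0 v 4.3..7.0 vmed 6.1
z+0.029 n10 u -8.6..9.3 v 3.2..11.0 vmed 7.5
z+0.035 n13 u -13.2..6.8 v 5.0..13.1 vmed 7.8
z+0.041 n23 u -11.6..10.6 v -7.2..8.8 vmed 4.7
z+0.047 n17 u -6.5..7.1 v -8.3..11.9 vmed 3.0
184 203 355 362
```

View pics/side5z.png

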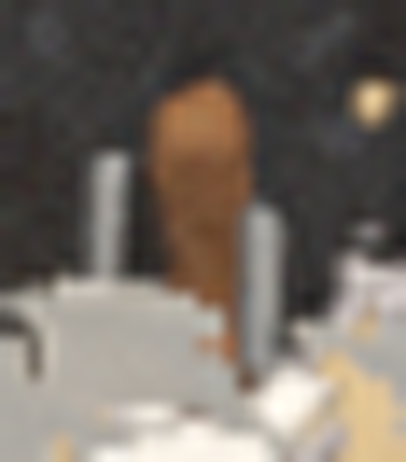

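Run:
```python
from h import *
st(); robot.finish_job()
```

```text
t 27.29 p [ 0.473  -0.1752  0.0425] rot [3.142 0.    1.283] F [-0.6  0.   0.1] g 0.275 j [-0.41  0.57  2.08 -0.    0.5  -0.13]
the job is handed in; nothing more can be done
```

I slid the black size grip to its end stop and carried the stamp over the reel and bin. I handed the job in at 27.3 s of the 67 s, with the stamp held over the labels.

- **Slide:** I pushed the grip until it stopped moving, with the force at about 12–14 N. A later picture shows it still at the inner end of its rails.
- **Height:** I estimate the stamp's underside at about 32 mm, which is 10 mm above the top label. The depth image put the underside 10.2 mm below the fingertip point while the stamp was held higher up.
- **Centring:** The gripper reached its target within 0.1 mm. The target includes a 3.7 mm correction for the stamp sitting off-centre in the jaws. I expect the centring to be good to about 1 mm.
- **Square and upright:** The stamp is turned to the jig's measured direction. It looked upright in the side view.
- **No knocks seen:** The only sizeable force besides the push was about 8 N when the jaws closed on the stamp. It vanished on lifting. I took no final picture to confirm the other goods stayed put.

Two checks were weaker than I wanted. In the final pose the bin hid the stamp's foot from the side camera and the arm blocked the top view, so the gap and centring over the labels come from the earlier measurements. The two cameras also disagreed by about 5 mm on the stamp's position; for the jig I relied on the top camera, which agreed within 1 mm with where the gripper touched the slide.

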